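Load the specimen cassette and unlatch it from its dock

TASK

Pick the brass fitting out of the crate and stand it upright, foot down, in the square pocket of the blue cassette while the cassette is still latched in its dock, and let go of it. Then pinch the cassette's two orange side catches together to unlatch it and lift it straight up, level, with the fitting still in its pocket. Finish holding it still by the pinched catches about 10 cm above the dock; leave the other parts in the crate and everything else on the table where it is.

Things in the scene. Friction and masses are not known exactly. Their poses are not given: they have to be found in the camera images.
- dock: Cream plate 180 (x) x 130 x 12 mm screwed to the table, origin under its centre. The cassette rests on its top between two aluminium end stops (tops 24 mm above the table), 1.5 mm play. A steel keeper at each long side (dock y = +-32.5 to +-50 mm, x = +-25 mm, top 28 mm above the table) has a lip over the nose of a cassette catch and locks the cassette down.
- cassette: Blue loose plate 150 (x) x 62 (y) x 16 mm, about 0.3 kg; origin at the centre of its underside, 12 mm above the table when docked; axes parallel to the dock's. In its middle stands a grey block 30 (x) x 17 (y) mm, up to 60 mm above the origin, with an orange catch at its +y and -y sides; at the +x end a round glass disc in a dark 48 mm rim, at the -x end the pocket.
- pocket (a point): Centre of the floor of the cassette's square pocket: 30 x 30 mm wide, 10 mm deep, white floor; at (-52, 0, 6) mm in the cassette frame, same axes.
- grip (a point): Point midway between the two catch tabs, at (0, 0, 47) mm in the cassette frame: a good place for the middle of the finger pads, with the fingers closing along cassette y. z up from the cassette.
- catch_left (a joint): Travel (m) of the catch on the cassette's +y side: 0 released (spring, outward), 0.009 pushed fully in towards the middle, where it meets a firm stop. Needs 3 N to start and 7.5 N at the stop. Surely unlatched from 7 mm; below 4 mm its nose still locks the cassette down.
- catch_right (a joint): The same for the catch on the -y side (0 released, 0.009 fully in).
- catch_left_pad (a point): Middle of the outer face of the +y catch's upright orange tab, 24 mm wide (x), 18 to 60 mm above the cassette's underside. When released this point is at y = +24, z = 42 mm in the cassette frame: the two tabs measure 48 mm over their outer faces released, 30 mm fully pinched.
- catch_right_pad (a point): The same on the -y catch (y = -24 mm when released).
- crate: Grey open crate, fixed, outside 240 (x) x 200 (y) x 30 mm high, walls and floor 5 mm; origin under its centre. Six parts stand in it, three columns 70 mm apart along crate x, two rows 94 mm apart along crate y (each +-4 mm), in any order; fingers closing along crate y have the most room.
- fitting: The part to take: solid brass turned fitting, standing upright, 44 mm high, round foot 26 mm in diameter and 10 mm high, above it a round stem 20 mm in diameter. Origin at the centre of its underside, z up its axis. 40 to 85 g.
- bolt: Steel bolt standing on its hexagonal head (30 mm across), 45 mm high, in the crate; leave it. Origin at its underside.
- spacer: Aluminium cylinder 24 mm in diameter, 32 mm high, in the crate; leave it. Origin at its underside.
- cap: Black tapered cap 30 mm in diameter, 26 mm high, in the crate; leave it. Origin at its underside.
- plug: White plastic flanged plug, 28 mm foot, 18 mm stem, 36 mm high, in the crate; leave it. Origin at its underside.
- block: Dark steel block 24 x 24 x 28 mm, in the crate; leave it. Origin at its underside.
- loupe: Black loupe, 36 mm in diameter, 34 mm high, standing on the table between crate and dock; leave it. Origin at its underside.
- cleaner: White bottle, 52 mm in diameter, 130 mm high, red cap, at the back of the table; leave it. Origin at its underside.
- gauge_case: Closed wooden case 60 x 110 x 35 mm at the back of the table; leave it. Origin at its underside.
Mind the look-alikes: they are no part of the job. Leave any brown look-alike of the dock alone.

How it is judged:
By the outcome, as a careful person would: the job done as asked, in the order asked, and still so for the second after the job is handed in, while the arm keeps its last pose, push and grip.
It also fails if it takes over 48 s, if anything falls off the work surface, if the arm or the gripper's body presses on something with over 40 N, if the wrist force passes 120 N, or if a joint passes its speed limit or range.

ROBOT

A 7-joint arm with a two-finger parallel gripper is mounted at the origin on the work surface. World frame = base frame: x ahead of the robot, y to its left, z up, the work surface at z = 0. Lengths are in m, angles in rad, forces in N, time in s.
With the tool pointing down it reaches from about 0.4 to 0.85 m from the base axis. Payload 10.4 kg.
Tool frame: the origin (TCP) lies at the very end of the fingers, on their centre line; the grasp point (between the pads) lies 19 mm behind it (r.pinch_z is the distance from the TCP to the grasp point, in m); z points along the fingers, y is the line along which they close (so a half turn about z gives the same grasp; the last joint's range is limited). The gripper opens to 87 mm and grips with 3 to 60 N. Pads are 19 mm wide; open, the fingers measure 117 mm over their backs; the gripper's body (75 mm by 190 mm) begins 51 mm behind the grasp point.
Start: joints at [-0.023, 0.332, -0.065, 1.46, 0.022, 1.35, -0.088], TCP at [0.625, 0, 0.223] pointing down, gripper open.
Joint ranges: [-2.6, 2.6], [-0.5, 2.12], [-1.47, 1.34], [0.16, 2.42], [-1.27, 4.41], [0.06, 2.06], [-2.6, 2.6]. Speed limits (rad/s): [2.22, 2.22, 2.79, 2.79, 3.14, 3.14, 3.14].

INTERFACE

Orientations are given as a unit quaternion [x, y, z, w].
In Python, from bench import r, camera gives the robot as it stands. The module is installed in compiled form; this text tells all that it offers.
- The arm moves only by the shell command python3 -m pendant 'ROWS' [FORCE]. ROWS is JSON, a list of rows, each an object with "dp": the shift along the tool's x, y, z as a fraction of full scale, a list of three; "rotation": the turn, a rotation vector about the tool's x, y, z as a fraction of full scale, a list of three; "jaw": the opening, from 0 (shut) to 1 (fully open). A call has 1 to 8 rows; each row is the pose to reach, as a shift and turn from the pose commanded when the call began, along the tool's axes at that moment, turning the shorter way round; what a row does not reach only later rows make up. Full scale, the value 1, is 0.15 m for a shift and 2 pi rad for a turn. A row lasts 1/8 s, in which the tool goes at most 62.5 mm and 10.7 degrees, less where a joint would pass 70% of its speed; a pose out of reach is approached as far as the arm can. A call with a number of a shift or a turn outside -1 to 1 is refused whole. A call with a gripper value outside its range is refused whole. The fingers move at their own pace and stop on an object; FORCE is the grip in N (left out, the last holds). Time passes only in rows, so rows that repeat a pose let the fingers close. It gives the time, the measured TCP pose, the force, the opening and the grip force at its end, in the units of the state.
- r.read_state(): the state, without advancing time (a new reading comes with each control period).
- camera(name): name is "scene" or "side" or "wrist"; returns a dict with "image" (400x640x3 uint8, red, green, blue), "z_map" (400x640 float32, m along the optical axis (not along the pixel's ray), 0 where there is no reading), "mtx" (3x3 intrinsics, pixels), "T" (4x4, takes a point from camera to world coordinates). Camera axes: x right, y down, z forward; pixel columns grow to the right and rows downward; lengths in m; the calibration is good to about 2 mm. A picture is of the moment at which its call begins.
- r.close_job(): hands the job in; it is judged then, once.
The state is a dict: "time": time; "joint_positions": joint angles; "joint_vel": joint speeds; "joint_torque": joint torques, N m; "ee_pos": TCP position; "eef_rot": TCP orientation; "ft_force": force on the tool from outside, world axes, zero at the start; "torque": the same for the moment, N m; "width": finger opening in m; "grip_force": force on a finger pad.
Only numpy, scipy, OpenCV 4.12 (cv2) and the standard library are available. Lean on these libraries where they do the work, as an engineer would, in place of code of your own. Each camera call takes 0.05 s, during which the arm holds its last target. There are 200 camera calls.

## Working session

There is one attempt and no reset: what is moved stays moved. The work goes in short steps, Python scripts to look and compute and a shell command to move; the robot and the scene stay as the last step left them, time stands still between calls to the robot, and variables do not carry over. Pictures are saved under pics/ and viewed, at most 10 in all, crops included, and the job is handed in when it is done.

```bash
mkdir -p pics
cat > h.py <<'E'
import numpy as np, cv2
from bench import r, camera
def snap(n,f):
    c=camera(n); cv2.imwrite('pics/'+f+'.png',c['image'][:,:,::-1]); np.savez(f+'.npz',**c); return c
def world(c,zoff=0):
    v,u=np.mgrid[0:400,0:640]; z=c['z_map']; K=c['mtx']
    P=np.stack([(u-K[0,2])/K[0,0]*z,(v-K[1,2])/K[1,1]*z,z],-1)
    W=P@c['T'][:3,:3].T+c['T'][:3,3]; W[z==0]=np.nan; return W
E
python3 - <<'E'
from h import *
for n in ('scene','side','wrist'):
    c=snap(n,n+'0'); print(n,c['mtx'].tolist(),np.round(c['T'],4).tolist())
a=cv2.imread('pics/scene0.png');b=cv2.imread('pics/side0.png')
s=r.read_state();print(s['ee_pos'],s['eef_rot'],s['width'],r.pinch_z,s['time'])
E
```

```text
scene [[476.7078627513424, 0.0, 317.5050941463695], [0.0, 476.7078627513424, 197.13665357050655], [0.0, 0.0, 1.0]] [[-0.3958, 0.7627, -0.5115, 1.1329], [0.9183, 0.3251, -0.2258, 0.2614], [-0.0059, -0.5591, -0.8291, 1.0378], [0.0, 0.0, 0.0, 1.0]]
side [[432.3149147981009, 0.0, 319.1586755431117], [0.0, 432.3149147981009, 204.84377665995925], [0.0, 0.0, 1.0]] [[0.8662, -0.3259, 0.3788, 0.1803], [-0.4995, -0.5439, 0.6743, -0.5916], [-0.0137, -0.7733, -0.6339, 0.6194], [0.0, 0.0, 0.0, 1.0]]
wrist [[314.39793930479254, 0.0, 318.2335541691497], [0.0, 314.39793930479254, 196.89231107579658], [0.0, 0.0, 1.0]] [[1.0, 0.001, -0.0003, 0.6245], [0.0008, -0.9582, -0.286, 0.079], [-0.0006, 0.286, -0.9582, 0.3834], [0.0, 0.0, 0.0, 1.0]]
[ 6.24725453e-01 -1.61220424e-05  2.21975323e-01] [ 7.07121695e-01  7.07091693e-01 -3.62132363e-04 -3.40537455e-04] 0.08720587686129933 0.0187 0.15
```

View pics/scene0.png

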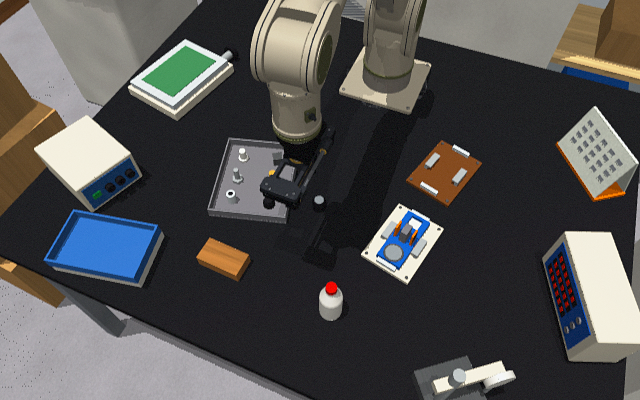

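View pics/side0.png

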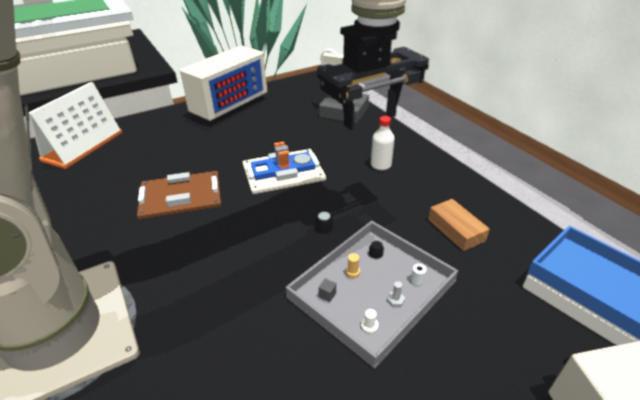

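The side view shows the crate parts: brass (353,265), black cap (377,249), block (328,290), bolt (397,293), plug (370,320), spacer (419,274). The only brass-coloured one with a wide foot and a stem is at (353,265). The cassette's white-cornered cream dock is at side (284,168) and scene (404,243). The brown look-alike at side (179,193) is to be left alone.

```bash
cat > m.py <<'E'
from h import *
for n in ('side','scene'):
    c=dict(np.load(n+'0.npz')); W=world(c); im=c['image'].astype(int); hsv=cv2.cvtColor(c['image'],cv2.COLOR_RGB2HSV).astype(int)
    R,G,B=im[...,0],im[...,1],im[...,2]
    def rep(name,m,box):
        u0,v0,u1,v1=box; k=np.zeros_like(m); k[v0:v1,u0:u1]=1; m=m&k
        P=W[m]; P=P[~np.isnan(P[:,0])]
        if len(P)<5: print(n,name,len(P));return
        print(n,name,len(P),'med',np.round(np.median(P,0),4),'zmax',np.round(np.percentile(P[:,2],[2,98]),4))
        top=P[P[:,2]>np.percentile(P[:,2],98)-.004]; print('   top mean',np.round(top.mean(0),4),'mid',np.round((top.max(0)+top.min(0))/2,4),len(top))
        return P
    H,S,V=hsv[...,0],hsv[...,1],hsv[...,2]
    if n=='side':
        rep('fitting',(H>12)&(H<28)&(S>110),(338,245,368,285))
        db=(230,135,335,200); 
    else: db=(355,195,450,290)
    P=rep('blue',(H>100)&(H<120)&(S>140)&(V>80),db)
    P2=P[(P[:,2]>.02)&(P[:,2]<.034)]
    print('  blue rect',cv2.minAreaRect((P2[:,:2]*1000).astype(np.float32)))
    rep('orange',(H>4)&(H<16)&(S>170)&(V>90),db)
    # dock plate
    m=np.zeros(V.shape,bool); m[db[1]:db[3],db[0]:db[2]]=1
    m&=(abs(W[...,2]-.012)<.003)&(V>120)&(S<60); Q=W[m]; print('  dock',len(Q),cv2.minAreaRect((Q[:,:2]*1000).astype(np.float32)),np.median(Q[:,2]))
    # crate rim
    m=(W[...,2]>.026)&(W[...,2]<.034)&(S<60); m[:]&= True
    k=np.zeros_like(m); 
    if n=='side': k[215:365,280:465]=1
    else: k[130:225,205:292]=1
    Q=W[m&k]; print('  crate rim',len(Q),cv2.minAreaRect((Q[:,:2]*1000).astype(np.float32)))
c=dict(np.load('side0.npz'));I=c['image'][:,:,::-1]
a=cv2.resize(I[215:365,280:465],None,fx=3,fy=3,interpolation=cv2.INTER_CUBIC)
cv2.imwrite('pics/crop1.png',a)
E
python3 m.py
```

```text
side fitting 202 med [ 0.4941 -0.1531  0.0287] zmax [0.0095 0.0511]
   top mean [ 0.4973 -0.1495  0.0498] mid [ 0.4968 -0.149   0.0496] 35
side blue 482 med [0.5089 0.21   0.0288] zmax [0.0179 0.0314]
   top mean [0.5198 0.2198 0.0294] mid [0.5348 0.2202 0.0299] 339
  blue rect ((534.8526611328125, 221.15313720703125), (59.96623611450195, 145.2396697998047), 77.14385223388672)
side orange 114 med [0.5328 0.2025 0.0582] zmax [0.0334 0.0737]
   top mean [0.5389 0.2312 0.0716] mid [0.5379 0.2252 0.072 ] 31
  dock 765 ((537.86474609375, 223.9666748046875), (134.7987060546875, 180.1302947998047), 77.37255096435547) 0.013293249669726781
  crate rim 1951 ((499.92779541015625, -149.97361755371094), (242.4397430419922, 289.7696228027344), 16.21009063720703)
scene blue 751 med [0.5445 0.2317 0.0279] zmax [0.0223 0.0326]
   top mean [0.5385 0.2255 0.0305] mid [0.5381 0.2265 0.0447] 265
  blue rect ((538.31787109375, 223.90292358398438), (63.34068298339844, 152.69056701660156), 77.3251724243164)
scene orange 171 med [0.3855 0.2683 0.0145] zmax [0.0089 0.0734]
   top mean [0.5373 0.2243 0.0721] mid [0.537  0.2253 0.0727] 21
  dock 1297 ((501.7557678222656, 232.27651977539062), (129.65008544921875, 254.6101531982422), 77.44318389892578) 0.011967101302111205
  crate rim 595 ((512.527587890625, -192.33181762695312), (244.48641967773438, 200.52903747558594), 16.231618881225586)
```

View pics/crop1.png

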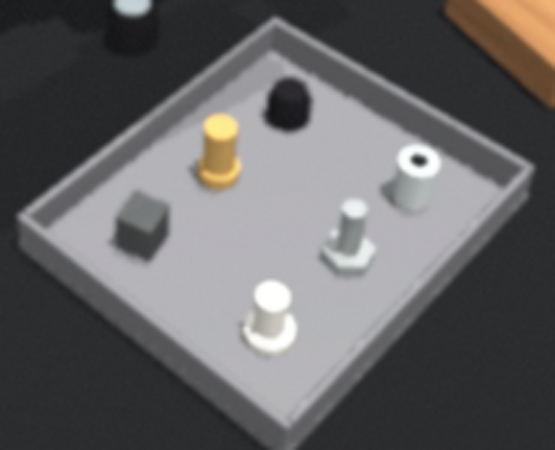

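View pics/wrist0.png

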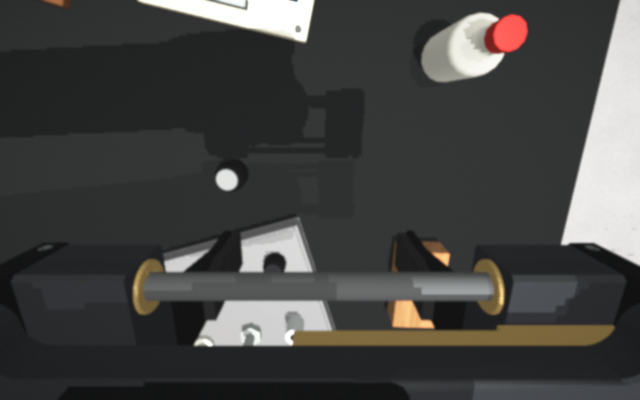

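The crop confirms the brass fitting at crop (220,150): wide foot and plain stem, middle of the dock-side row. The wrist view shows the loupe (227,180), dock corner (300,30) and crate below. I'll move above the fitting with the fingers along crate y (yaw about +106°).

```bash
cat >> h.py <<'E'
from scipy.spatial.transform import Rotation as Ro
def go(p,yaw):
    s=r.read_state(); R=Ro.from_quat(s['eef_rot'])
    a=np.deg2rad(yaw); x,y=np.array([-np.sin(a),np.cos(a),0]),np.array([np.cos(a),np.sin(a),0])
    T=Ro.from_matrix(np.stack([x,y,np.cross(x,y)],1))
    print('at',np.round(s['ee_pos'],4),'yaw',np.rad2deg(np.arctan2(*R.as_matrix()[1::-1,1])).round(2),'w',round(s['width'],4),'t',s['time'],'F',np.round(s['ft_force'],1))
    print('dp',np.round(R.inv().apply(np.array(p)-s['ee_pos'])/.15,3),'rot',np.round((R.inv()*T).as_rotvec()/2/np.pi,4))
E
python3 -m pendant '[{"dp":[-0.3,-0.25,0.1],"rotation":[0,0,-0.03],"jaw":1},{"dp":[-0.6,-0.5,0.2],"rotation":[0,0,-0.06],"jaw":0.8},{"dp":[-1,-0.85,0.3],"rotation":[0,0,-0.09],"jaw":0.55},{"dp":[-1,-0.85,0.4],"rotation":[0,0,-0.12],"jaw":0.55},{"dp":[-1,-0.85,0.4],"rotation":[0,0,-0.15],"jaw":0.55},{"dp":[-1,-0.85,0.4],"rotation":[0,0,-0.18],"jaw":0.55},{"dp":[-1,-0.85,0.4],"rotation":[0,0,-0.21],"jaw":0.55},{"dp":[-1,-0.85,0.4],"rotation":[0,0,-0.23],"jaw":0.55}]'
python3 -c "
from h import *
go([.497,-.15,.13],106.2)"
```

```text
time: 1.15
ee_pos: [0.4973, -0.15, 0.1623]
eef_rot: [0.06, 0.998, 0.0, -0.0]
ft_force: [-0.4, 1.0, -0.1]
width: 0.0478
grip_force: 0.0
at [ 0.4973 -0.15    0.1623] yaw 83.1 w 0.0478 t 1.15 F [-0.4  1.  -0.1]
dp [ 0.002 -0.001  0.216] rot [ 0.     -0.0001 -0.0642]
```

```bash
python3 -m pendant '[{"dp":[0,0,0.07],"rotation":[0,0,-0.025],"jaw":0.55},{"dp":[0,0,0.14],"rotation":[0,0,-0.05],"jaw":0.55},{"dp":[0,0,0.2],"rotation":[0,0,-0.064],"jaw":0.55},{"dp":[0,0,0.2],"rotation":[0,0,-0.064],"jaw":0.55}]'
cat > m2.py <<'E'
from h import *
def fit(n,f,box=None):
    c=snap(n,f); W=world(c); hsv=cv2.cvtColor(c['image'],cv2.COLOR_RGB2HSV).astype(int); H,S,V=np.moveaxis(hsv,-1,0)
    m=(H>12)&(H<30)&(S>100)&(V>60)&(abs(W[...,0]-.496)<.03)&(abs(W[...,1]+.15)<.03)
    P=W[m]
    if len(P)<20: print(n,len(P)); return
    zt=np.percentile(P[:,2],98); t=P[P[:,2]>zt-.002]
    cc=cv2.minEnclosingCircle((t[:,:2]*1000).astype(np.float32))
    v,u=np.nonzero(m)
    print(n,len(P),'px',u.mean(),v.mean(),'ztop',zt.round(4),'top',t.mean(0).round(4),len(t),cc)
fit('wrist','wrist1'); fit('scene','scene1'); fit('side','side1')
go([.497,-.15,.13],106.2)
E
python3 m2.py
```

```text
time: 1.65
ee_pos: [0.4969, -0.1499, 0.1318]
eef_rot: [-0.137, 0.991, 0.0, -0.001]
ft_force: [-0.9, -0.1, -0.7]
width: 0.0477
grip_force: 0.0
wrist 4159 px 327.19956720365474 311.9269055061313 ztop 0.2343 top [ 0.4724 -0.1573  0.2339] 244 ((472.17926025390625, -155.33706665039062), 25.30734634399414)
scene 197 px 271.3502538071066 160.4010152284264 ztop 0.2371 top [ 0.5012 -0.1366  0.237 ] 12 ((497.7347106933594, -138.07237243652344), 30.96189308166504)
side 353 px 349.8611898016997 238.62889518413598 ztop 0.2342 top [ 0.4749 -0.1526  0.2335] 38 ((474.8392333984375, -150.41729736328125), 30.053482055664062)
at [ 0.4977 -0.15    0.1329] yaw 105.73 w 0.048 t 1.8 F [ 0.3 -0.3  0.3]
dp [0.004 0.001 0.02 ] rot [-0.      0.0001 -0.0013]
```

View pics/wrist1.png

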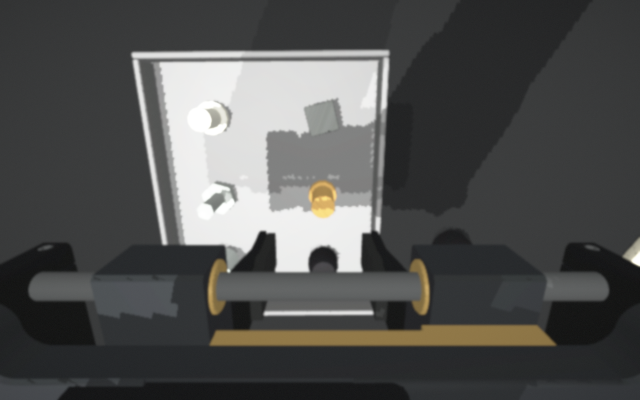

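The wrist image shows the fitting at (322,200) near the centre line, with the block (322,117) and cap (322,258) on either side of it in the same row. The gripper's own brass parts got into my mask, so I'm re-filtering by height.

Run:
```python
from h import *
for n in ('wrist1','scene1','side1','side0'):
    c=dict(np.load(n+'.npz')); W=world(c); hsv=cv2.cvtColor(c['image'],cv2.COLOR_RGB2HSV).astype(int); H,S,V=np.moveaxis(hsv,-1,0)
    m=(H>12)&(H<30)&(S>90)&(V>60)&(abs(W[...,0]-.496)<.03)&(abs(W[...,1]+.15)<.03)&(W[...,2]<.06)
    P=W[m]
    if len(P)<20: print(n,len(P)); continue
    zt=np.percentile(P[:,2],97); t=P[P[:,2]>zt-.003]
    q=(t[:,:2]*1000).astype(np.float32); cc=cv2.minEnclosingCircle(q)
    # stem circle fit (r=10) from side points
    s=P[(P[:,2]>.018)][:,:2]
    from scipy.optimize import least_squares
    o=least_squares(lambda p:np.minimum(0,.010-np.hypot(*(s-p).T)) ,s.mean(0)).x
    st=P[(P[:,2]>.018)&(P[:,2]<zt-.004)][:,:2]
    o2=least_squares(lambda p:np.hypot(*(st-p).T)-.010,np.array([.497,-.15]),loss='soft_l1',f_scale=.001).x
    print(n,len(P),'zt',zt.round(4),'topmean',t.mean(0).round(4),len(t),'circ',np.round(cc[0],1),round(cc[1],1),'encl',o.round(4),'stem',o2.round(4),len(st))
```

```text
wrist1 773 zt 0.0493 topmean [ 0.4975 -0.1454  0.0483] 400 circ [ 497.9 -145.3] 9.7 encl [ 0.4976 -0.1453] stem [ 0.4985 -0.1448] 177
scene1 130 zt 0.0511 topmean [ 0.5002 -0.1447  0.0504] 23 circ [ 500.6 -144.1] 9.4 encl [ 0.5009 -0.1457] stem [ 0.4991 -0.1465] 61
side1 251 zt 0.0513 topmean [ 0.4985 -0.1473  0.0503] 56 circ [ 498.4 -147.7] 9.1 encl [ 0.4974 -0.1484] stem [ 0.5003 -0.1454] 113
side0 248 zt 0.0512 topmean [ 0.4993 -0.1474  0.0502] 61 circ [ 498.7 -147. ] 10.1 encl [ 0.4996 -0.1476] stem [ 0.5005 -0.1456] 112
```

```bash
python3 -c "
from h import *
go([.4985,-.1457,.020],106.2)"
```

```text
at [ 0.4977 -0.15    0.1329] yaw 105.73 w 0.048 t 1.8 F [ 0.3 -0.3  0.3]
dp [-0.013  0.026  0.753] rot [-0.      0.0001 -0.0013]
```

```bash
python3 -m pendant '[{"dp":[-0.013,0.026,0.2],"rotation":[0,0,0],"jaw":0.55},{"dp":[-0.013,0.026,0.45],"rotation":[0,0,0],"jaw":0.55},{"dp":[-0.013,0.026,0.6],"rotation":[0,0,0],"jaw":0.55},{"dp":[-0.013,0.026,0.7],"rotation":[0,0,0],"jaw":0.55},{"dp":[-0.013,0.026,0.75],"rotation":[0,0,0],"jaw":0.55},{"dp":[-0.013,0.026,0.75],"rotation":[0,0,0],"jaw":0.3},{"dp":[-0.013,0.026,0.75],"rotation":[0,0,0],"jaw":0.15},{"dp":[-0.013,0.026,0.75],"rotation":[0,0,0],"jaw":0.1}]' 15
python3 -m pendant '[{"dp":[0,0,0],"rotation":[0,0,0],"jaw":0.1},{"dp":[0,0,0],"rotation":[0,0,0],"jaw":0.1}]' 20
```

```text
time: 2.8
ee_pos: [0.4988, -0.1458, 0.0207]
eef_rot: [-0.138, 0.99, -0.0, 0.001]
ft_force: [-0.0, 0.5, 0.5]
width: 0.0254
grip_force: 0.0
time: 3.05
ee_pos: [0.4987, -0.1458, 0.0205]
eef_rot: [-0.138, 0.99, -0.0, 0.0]
ft_force: [-0.8, 0.5, 3.5]
width: 0.019
grip_force: 20.0
```

```bash
python3 -m pendant '[{"dp":[0,0,-0.1],"rotation":[0,0,0],"jaw":0.1},{"dp":[0,0,-0.3],"rotation":[0,0,0],"jaw":0.1},{"dp":[0,0,-0.55],"rotation":[0,0,0],"jaw":0.1},{"dp":[0,0,-0.7],"rotation":[0,0,0],"jaw":0.1},{"dp":[0,0,-0.7],"rotation":[0,0,0],"jaw":0.1}]'
python3 -c "
from h import *
go([.4873,.2354,.125],77.35)"
```

```text
time: 3.68
ee_pos: [0.4995, -0.146, 0.1275]
eef_rot: [-0.138, 0.99, -0.001, 0.002]
ft_force: [0.2, -0.1, -0.7]
width: 0.0188
grip_force: 20.0
at [ 0.4995 -0.146   0.1275] yaw 105.84 w 0.0188 t 3.675 F [ 0.2 -0.1 -0.7]
dp [-0.615  2.468  0.014] rot [-0.0002  0.0006  0.0791]
```

```bash
python3 -m pendant '[{"dp":[-0.06,0.25,0],"rotation":[0,0,0],"jaw":0.1},{"dp":[-0.15,0.6,0],"rotation":[0,0,0],"jaw":0.1},{"dp":[-0.23,0.95,0],"rotation":[0,0,0],"jaw":0.1}]'
python3 -m pendant '[{"dp":[-0.1,0.4,0],"rotation":[0,0,0.02],"jaw":0.1},{"dp":[-0.17,0.7,0],"rotation":[0,0,0.045],"jaw":0.1},{"dp":[-0.23,0.95,0],"rotation":[0,0,0.07],"jaw":0.1},{"dp":[-0.23,0.95,0],"rotation":[0,0,0.079],"jaw":0.1}]'
python3 -c "
from h import *
go([.4873,.2354,.125],77.35)"
```

```text
time: 4.05
ee_pos: [0.4919, 0.0022, 0.1244]
eef_rot: [-0.137, 0.991, 0.0, -0.0]
ft_force: [1.7, 0.3, -0.2]
width: 0.0185
grip_force: 20.0
time: 4.55
ee_pos: [0.4856, 0.1509, 0.1243]
eef_rot: [0.109, 0.994, 0.0, -0.001]
ft_force: [-0.2, -0.3, -1.2]
width: 0.0194
grip_force: 20.0
at [0.4856 0.1509 0.1243] yaw 77.51 w 0.0194 t 4.55 F [-0.2 -0.3 -1.2]
dp [ 0.111  0.553 -0.004] rot [ 0.0001 -0.0002  0.0004]
```

```bash
cat > m3.py <<'E'
from h import *
import sys
for n in ('wrist','scene','side'):
    c=snap(n,n+sys.argv[1]); W=world(c); hsv=cv2.cvtColor(c['image'],cv2.COLOR_RGB2HSV).astype(int); H,S,V=np.moveaxis(hsv,-1,0)
    near=(np.hypot(W[...,0]-.4873,W[...,1]-.2354)<.026)
    m=near&(S<60)&(V>120)&(abs(W[...,2]-.018)<.006)
    if m.sum()>20:
        P=W[m]; v,u=np.nonzero(m); print(n,'pocket',len(P),'px',u.mean().round(),v.mean().round(),'med z',np.median(P[:,2]).round(4),cv2.minAreaRect((P[:,:2]*1000).astype(np.float32)))
    b=(H>100)&(H<122)&(S>130)&(abs(W[...,2]-.028)<.004)&(np.hypot(W[...,0]-.538,W[...,1]-.224)<.09)
    P=W[b]
    if len(P)>20: print(n,'blue',len(P),np.median(P[:,2]).round(4),cv2.minAreaRect((P[:,:2]*1000).astype(np.float32)))
    f=(H>12)&(H<30)&(S>90)&(V>60)&(np.linalg.norm(W-r.read_state()['ee_pos'],axis=-1)<.06); P=W[f]
    if len(P)>20: 
        z=np.percentile(P[:,2],[2,98]); lo=P[P[:,2]<z[0]+.012]; print(n,'brass',len(P),'z',z.round(4),'foot rect mid',((lo.max(0)+lo.min(0))/2).round(4))
go([.4873,.2354,.125],77.35)
E
python3 m3.py 2
```

```text
wrist pocket 1047 px 416.0 176.0 med z 0.0181 ((481.76068115234375, 239.80577087402344), (28.547330856323242, 38.37913131713867), 77.9544906616211)
wrist blue 3924 0.0274 ((503.5216064453125, 233.12387084960938), (61.8515625, 84.11768341064453), 77.86520385742188)
wrist brass 1869 z [0.1109 0.1531] foot rect mid [0.4789 0.152  0.1158]
scene pocket 88 px 414.0 223.0 med z 0.0183 ((482.1632995605469, 235.70054626464844), (28.14385414123535, 24.201406478881836), 78.13006591796875)
scene blue 693 0.0279 ((537.1727294921875, 224.90701293945312), (62.07304763793945, 152.89938354492188), 77.41451263427734)
scene brass 112 z [0.1102 0.1552] foot rect mid [0.4937 0.1469 0.1147]
side pocket 41 px 261.0 168.0 med z 0.0198 ((489.4046936035156, 244.03868103027344), (17.687231063842773, 26.57988739013672), 76.87073516845703)
side blue 399 0.0291 ((535.7378540039062, 221.20851135253906), (59.90952682495117, 146.92092895507812), 77.35078430175781)
side brass 61 z [0.1122 0.1285] foot rect mid [0.4853 0.1449 0.1153]
at [0.4864 0.147  0.1243] yaw 77.47 w 0.0189 t 4.7 F [-0.5 -0.5 -1.5]
dp [ 0.122  0.576 -0.005] rot [-0.0001 -0.0002  0.0003]
```

View pics/wrist2.png

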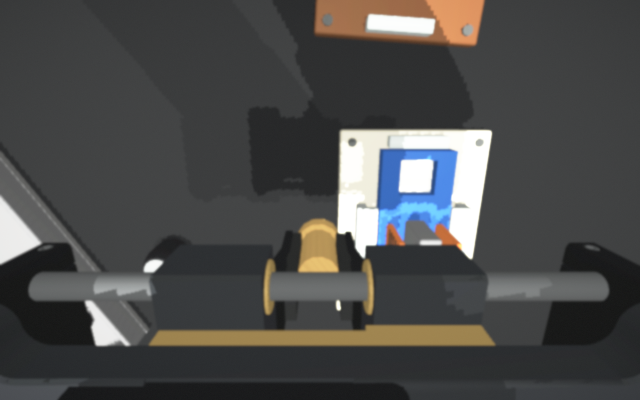

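Wrist view: pocket's white floor at (416,176), free and square. The held fitting is at (320,240), and the brown look-alike at (400,20) is out of the way. Next is a cleaner pocket centre and the held fitting's offset.

```bash
cat > m4.py <<'E'
from h import *
import sys
def pocket(n,uv):
    c=dict(np.load(n+'.npz')); W=world(c); hsv=cv2.cvtColor(c['image'],cv2.COLOR_RGB2HSV).astype(int); H,S,V=np.moveaxis(hsv,-1,0)
    m=((S<70)&(V>110)).astype(np.uint8); k,l=cv2.connectedComponents(m,connectivity=4); m=l==l[uv[1],uv[0]]
    K=c['mtx'];T=c['T']
    def ray(px,z):
        d=np.column_stack([(px[:,0]-K[0,2])/K[0,0],(px[:,1]-K[1,2])/K[1,1],np.ones(len(px))])@T[:3,:3].T
        return T[:3,3]+d*((z-T[2,3])/d[:,2])[:,None]
    v,u=np.nonzero(m); P=ray(np.column_stack([u,v]).astype(float),.018)
    print(n,'pocket',m.sum(),(u.min(),u.max(),v.min(),v.max()),P.mean(0).round(4),cv2.minAreaRect((P[:,:2]*1000).astype(np.float32)))
pocket('wrist2',(416,176)); pocket('scene2',(414,223))
c=dict(np.load('wrist2.npz')); W=world(c); hsv=cv2.cvtColor(c['image'],cv2.COLOR_RGB2HSV).astype(int); H,S,V=np.moveaxis(hsv,-1,0)
f=(H>10)&(H<32)&(S>70)&(V>50)&(W[...,2]>.1)&(W[...,2]<.123); f[:,:280]=0;f[:,360:]=0
p=W[f]; ft=p[p[:,2]<.1195]
from scipy.optimize import least_squares
for q,rad in((ft,.013),):
    o=least_squares(lambda a:np.hypot(*(q[:,:2]-a).T)-rad,[.486,.148],loss='soft_l1',f_scale=.001).x; print('foot',len(q),o.round(4),q.min(0).round(4),q.max(0).round(4))
st=W[(H>10)&(H<32)&(S>70)&(W[...,2]>.123)&(W[...,2]<.15)&(np.hypot(W[...,0]-.486,W[...,1]-.147)<.02)]
o=least_squares(lambda a:np.hypot(*(st[:,:2]-a).T)-.01,[.486,.148],loss='soft_l1',f_scale=.001).x; print('stem',len(st),o.round(4))
E
python3 m4.py
```

```text
wrist2 pocket 1089 (np.int64(399), np.int64(433), np.int64(159), np.int64(192)) [0.4862 0.2384 0.018 ] ((486.2069396972656, 238.37896728515625), (28.703330993652344, 29.447980880737305), 77.52932739257812)
scene2 pocket 167 (np.int64(401), np.int64(420), np.int64(218), np.int64(234)) [0.4913 0.2298 0.018 ] ((494.9320068359375, 231.4183807373047), (29.287683486938477, 53.3233642578125), 72.68387603759766)
foot 422 [0.4865 0.151 ] [0.4722 0.141  0.1087] [0.4853 0.1631 0.1195]
stem 866 [0.4857 0.1511]
```

```bash
python3 -m pendant '[{"dp":[0.05,0.25,0],"rotation":[0,0,0],"jaw":0.1},{"dp":[0.11,0.5,0.05],"rotation":[0,0,0],"jaw":0.1},{"dp":[0.11,0.56,0.2],"rotation":[0,0,0],"jaw":0.1},{"dp":[0.11,0.56,0.3],"rotation":[0,0,0],"jaw":0.1},{"dp":[0.11,0.56,0.3],"rotation":[0,0,0],"jaw":0.1},{"dp":[0.11,0.56,0.3],"rotation":[0,0,0],"jaw":0.1}]'
python3 m3.py 3
```

```text
time: 5.45
ee_pos: [0.4897, 0.232, 0.0806]
eef_rot: [0.11, 0.994, -0.0, 0.0]
ft_force: [0.4, -0.3, -0.5]
width: 0.0188
grip_force: 20.0
wrist pocket 1263 px 324.0 205.0 med z 0.0179 ((481.6329650878906, 238.4851531982422), (29.839271545410156, 38.484073638916016), 76.62922668457031)
wrist blue 2865 0.0273 ((524.5581665039062, 228.99600219726562), (60.72468566894531, 127.23877716064453), 77.88472747802734)
wrist brass 1837 z [0.0698 0.1095] foot rect mid [0.509  0.223  0.0741]
scene pocket 77 px 414.0 224.0 med z 0.0182 ((481.5635681152344, 235.50238037109375), (28.012771606445312, 22.181133270263672), 75.22868347167969)
scene blue 651 0.0282 ((537.568115234375, 224.38275146484375), (62.966331481933594, 151.8151092529297), 77.45885467529297)
scene brass 150 z [0.0587 0.1115] foot rect mid [0.5218 0.225  0.0608]
side pocket 39 px 261.0 168.0 med z 0.0196 ((488.9181213378906, 241.66021728515625), (15.380964279174805, 26.828964233398438), 76.55634307861328)
side blue 413 0.0292 ((535.6795654296875, 223.09423828125), (61.74008560180664, 145.72958374023438), 77.2077407836914)
side brass 57 z [0.0678 0.0843] foot rect mid [0.5086 0.2185 0.0726]
at [0.4897 0.2326 0.0809] yaw 77.36 w 0.0189 t 5.6 F [ 0.6 -0.2 -0.4]
dp [ 0.019  0.015 -0.294] rot [0.0001 0.0002 0.    ]
```

View pics/wrist3.png

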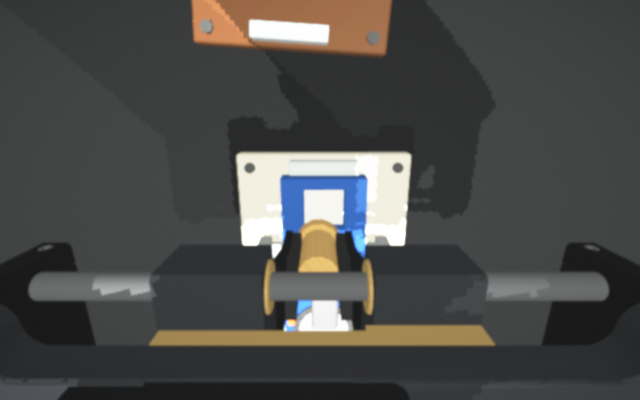

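The wrist view shows the pocket floor at u 304–344, v 189–225, with the fitting foot at about (319,235). The fitting is almost in line, slightly left. I'm computing both in the cassette axes from this one picture.

```bash
cat > m5.py <<'E'
from h import *
import sys
n,tcp=sys.argv[1],np.array(eval(sys.argv[2]))
c=dict(np.load(n+'.npz')); W=world(c); hsv=cv2.cvtColor(c['image'],cv2.COLOR_RGB2HSV).astype(int); H,S,V=np.moveaxis(hsv,-1,0)
a=np.deg2rad(-12.6); Rx=np.array([np.cos(a),np.sin(a)]); Ry=np.array([-np.sin(a),np.cos(a)])
X=(W[...,:2]-tcp[:2])@Rx*1000; Y=(W[...,:2]-tcp[:2])@Ry*1000; Z=W[...,2]*1000
pc=lambda q:np.percentile(q,[1,50,99]).round(1)
m=((S<70)&(V>110)).astype(np.uint8); k,l=cv2.connectedComponents(m,connectivity=4); m=l==l[200,324]
print('floor X',pc(X[m]),'Y',pc(Y[m]),'Z',pc(Z[m]),m.sum())
b=(H>100)&(H<122)&(S>130)&(abs(Z-28)<4)&(abs(X)<60)&(abs(Y)<45)
for lo in (-25,-20,-15,-10): 
    q=b&(X>lo)&(X<lo+5); print('blue strip',lo,pc(Y[q]) if q.sum()>5 else None)
print('blue X',pc(X[b]))
br=(H>10)&(H<32)&(S>70)&(abs(X)<16)&(abs(Y)<16)&(Z>tcp[2]*1000-18)&(Z<tcp[2]*1000+30)
from scipy.optimize import least_squares
z0=tcp[2]*1000
for nm,q,rad in (('foot',br&(Z<z0-5),13),('stem',br&(Z>z0-2)&(Z<z0+20),10)):
    P=np.column_stack([X[q],Y[q]])
    print(nm,len(P),'Y',pc(P[:,1]),'Z',pc(Z[q]),least_squares(lambda o:np.hypot(*(P-o).T)-rad,[0,0],loss='soft_l1',f_scale=1).x.round(2))
E
python3 m5.py wrist3 '[.4897,.232,.0806]'; python3 m5.py wrist2 '[.4856,.1509,.1243]'| grep -v floor
```

```text
floor X [nan nan nan] Y [nan nan nan] Z [nan nan nan] 1319
blue strip -25 [-25.2   4.4  33.2]
blue strip -20 [-25.4  19.3  33.6]
blue strip -15 [-25.6 -11.2  33.8]
blue strip -10 [-25.   19.6  34.1]
blue X [-28.4 -13.1  26.5]
foot 365 Y [-9.4  0.2 10.1] Z [67.4 73.9 75.5] [0.97 0.36]
stem 658 Y [-9.4  0.2  9.9] Z [ 79.1  90.5 100.4] [-0.06  0.28]
blue strip -25 None
blue strip -20 None
blue strip -15 None
blue strip -10 NoneTraceback (most recent call last):
  File "m5.py", line 13, in <module>
    print('blue X',pc(X[b]))
                   ~~^^^^^^
  File "m5.py", line 7, in <lambda>
    pc=lambda q:np.percentile(q,[1,50,99]).round(1)
                ~~~~~~~~~~~~~^^^^^^^^^^^^^
    return _quantile_unchecked(
        a, q, axis, out, overwrite_input, method, keepdims, weights)
    return _ureduce(a,
                    func=_quantile_ureduce_func,
    ...<5 lines>...
                    overwrite_input=overwrite_input,
                    method=method)
    r = func(a, **kwargs)
    result = _quantile(arr,
                       quantiles=q,
    ...<2 lines>...
                       out=out,
                       weights=wgt)
    slices_having_nans = np.isnan(arr[-1, ...])
                                  ~~~^^^^^^^^^
IndexError: index -1 is out of bounds for axis 0 with size 0
```

```bash
python3 -m pendant '[{"dp":[0.033,0.027,0.05],"rotation":[0,0,0],"jaw":0.1},{"dp":[0.033,0.027,0.15],"rotation":[0,0,0],"jaw":0.1},{"dp":[0.033,0.027,0.2],"rotation":[0,0,0],"jaw":0.1},{"dp":[0.033,0.027,0.2],"rotation":[0,0,0],"jaw":0.1},{"dp":[0.033,0.027,0.2],"rotation":[0,0,0],"jaw":0.1}]'
python3 - <<'E'
from h import *
go([.4858,.2372,.05],77.35)
w=snap('wrist','wrist4')['image'];s=snap('side','side4')['image'];q=snap('scene','scene4')['image']
z=lambda i,f:cv2.resize(i,None,fx=f,fy=f,interpolation=cv2.INTER_CUBIC)
A=z(w[140:280,230:410],4)[:300*2]
B=np.hstack([z(s[130:190,235:325],4)[:240],z(q[200:260,370:445],4)[:240]])
A=cv2.resize(A,(450,350)); B=cv2.resize(B,(660,240))
o=np.zeros((590,660,3),np.uint8); o[:350,:450]=A; o[350:]=B
cv2.imwrite('pics/c4.png',o[:,:,::-1])
E
python3 - <<'E'
E
```

```text
time: 6.22
ee_pos: [0.4854, 0.238, 0.0502]
eef_rot: [0.11, 0.994, 0.0, 0.0]
ft_force: [0.8, 0.1, -0.6]
width: 0.0189
grip_force: 20.0
at [0.4854 0.238  0.0502] yaw 77.4 w 0.0189 t 6.225 F [ 0.8  0.1 -0.6]
dp [-0.004 -0.004  0.001] rot [0.     0.     0.0001]
```

View pics/c4.png

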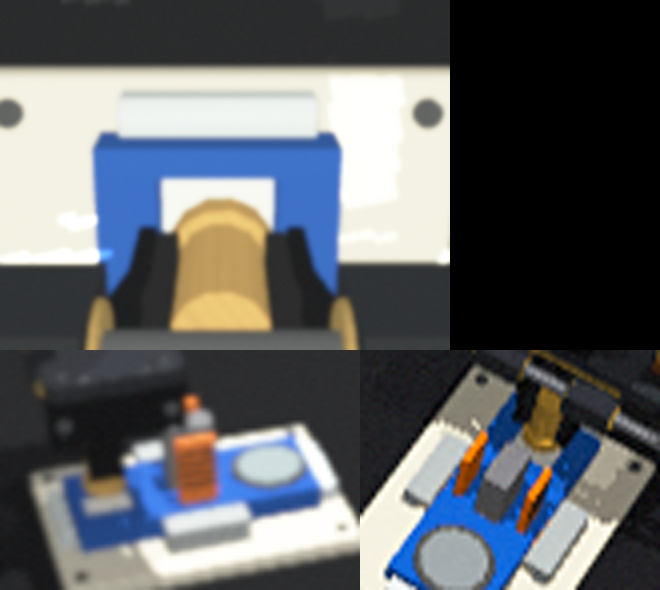

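The crop shows the fitting foot centred at x≈220 over the pocket (161–274, centre 217), so it is aligned laterally to within 1 mm. Side and scene insets show it just above the pocket. Now the numbers along cassette x.

```bash
sed -i 's/\[1,50,99\]/[1,50,99]/; s/np.percentile(q/np.nanpercentile(q/' m5.py; sed -i "s/l==l\[200,324\]/l==l[int(sys.argv[3]),int(sys.argv[4])]/" m5.py
cat >> m5.py <<'E'
K=c['mtx'];T=c['T']
v,u=np.nonzero(m); d=np.column_stack([(u-K[0,2])/K[0,0],(v-K[1,2])/K[1,1],np.ones(len(u))])@T[:3,:3].T
for z in (.018,.028):
    P=(T[:3,3]+d*((z-T[2,3])/d[:,2])[:,None])[:,:2]-tcp[:2]; print('floor rays z',z,'X',pc(P@Rx*1000),'Y',pc(P@Ry*1000))
print('blue far edge X min', np.sort(X[b])[:40:8].round(1))
E
python3 m5.py wrist4 '[.4854,.238,.0502]' 214 300
```

```text
floor X [-12.8  -7.9   2.1] Y [-15.6  -2.3  14. ] Z [16.6 18.  49. ] 617
blue strip -25 [-30.   -0.5  28.5]
blue strip -20 [-30.6  -1.8  28.6]
blue strip -15 [-30.4  14.4  28.8]
blue strip -10 [-30.6 -15.6  29. ]
blue X [-23.1 -12.8  58.3]
foot 367 Y [-9.8  0.1 10.1] Z [36.6 43.5 45.1] [0.97 0.3 ]
stem 659 Y [-9.5  0.1  9.8] Z [48.5 59.7 69.9] [-0.06  0.22]
floor rays z 0.018 X [-11.5  -7.4   3.3] Y [-15.6  -2.5  14. ]
floor rays z 0.028 X [-15.  -11.1  -1. ] Y [-14.8  -2.4  13.3]
blue far edge X min [-23.3 -23.2 -23.1 -23.1 -23. ]
```

```bash
python3 -m pendant '[{"dp":[0.002,-0.007,0],"rotation":[0,0,0],"jaw":0.1},{"dp":[0.002,-0.007,0.03],"rotation":[0,0,0],"jaw":0.1},{"dp":[0.002,-0.007,0.06],"rotation":[0,0,0],"jaw":0.1},{"dp":[0.002,-0.007,0.08],"rotation":[0,0,0],"jaw":0.1},{"dp":[0.002,-0.007,0.095],"rotation":[0,0,0],"jaw":0.1},{"dp":[0.002,-0.007,0.106],"rotation":[0,0,0],"jaw":0.1},{"dp":[0.002,-0.007,0.106],"rotation":[0,0,0],"jaw":0.1}]'
python3 -c "
from h import *
go([.4854,.238,.0335],77.35)"
```

```text
time: 7.25
ee_pos: [0.4847, 0.237, 0.0341]
eef_rot: [0.11, 0.994, -0.0, -0.0]
ft_force: [0.5, 0.1, -0.7]
width: 0.0189
grip_force: 20.0
at [0.4847 0.237  0.0341] yaw 77.4 w 0.0189 t 7.25 F [ 0.5  0.1 -0.7]
dp [-0.003  0.008  0.004] rot [-0.     -0.      0.0001]
```

```bash
python3 -m pendant '[{"dp":[0,0,0.004],"rotation":[0,0,0],"jaw":0.1},{"dp":[0,0,0.005],"rotation":[0,0,0],"jaw":0.1},{"dp":[0,0,0.005],"rotation":[0,0,0],"jaw":0.25},{"dp":[0,0,0.005],"rotation":[0,0,0],"jaw":0.35},{"dp":[0,0,0.005],"rotation":[0,0,0],"jaw":0.5},{"dp":[0,0,0.005],"rotation":[0,0,0],"jaw":0.6},{"dp":[0,0,0.005],"rotation":[0,0,0],"jaw":0.7}]'
python3 -m pendant '[{"dp":[0,0,-0.1],"rotation":[0,0,0],"jaw":0.8},{"dp":[0,0,-0.3],"rotation":[0,0,0],"jaw":0.95},{"dp":[0,0,-0.5],"rotation":[0,0,0],"jaw":0.95},{"dp":[0,0,-0.6],"rotation":[0,0,0],"jaw":0.95},{"dp":[0,0,-0.6],"rotation":[0,0,0],"jaw":0.95}]'
python3 - <<'E'
from h import *
go([.4847+.0507,.237-.0114,.125],77.35)
w=snap('wrist','wrist5')['image'];s=snap('side','side5')['image'];q=snap('scene','scene5')['image']
z=lambda i,f:cv2.resize(i,None,fx=f,fy=f,interpolation=cv2.INTER_CUBIC)
o=np.zeros((590,660,3),np.uint8); o[:350,:495]=cv2.resize(w[130:290,210:436],(495,350)); o[350:,:360]=z(s[130:190,235:325],4); o[350:,360:]=z(q[200:260,370:445],4)
cv2.imwrite('pics/c5.png',o[:,:,::-1])
E
```

```text
time: 8.12
ee_pos: [0.4847, 0.237, 0.0334]
eef_rot: [0.11, 0.994, 0.0, 0.0]
ft_force: [0.6, 0.6, -0.3]
width: 0.0525
grip_force: 0.0
time: 8.75
ee_pos: [0.4853, 0.2372, 0.1245]
eef_rot: [0.11, 0.994, 0.0, 0.001]
ft_force: [-0.3, -0.8, -0.1]
width: 0.0822
grip_force: 0.0
at [0.4853 0.2372 0.1245] yaw 77.4 w 0.0822 t 8.75 F [-0.3 -0.8 -0.1]
dp [-0.343 -0.003 -0.003] rot [0.0002 0.0003 0.0001]
```

View pics/c5.png

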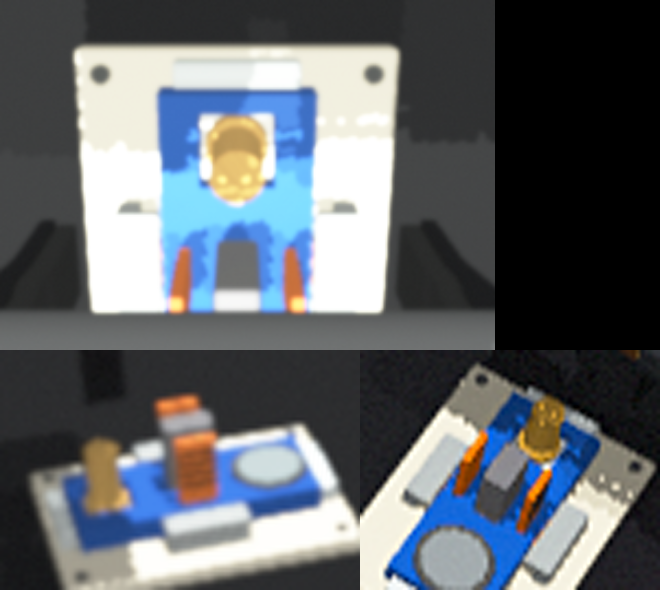

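The fitting is upright in the pocket in all three views (wrist crop 237,155). Next I measure the catch tabs from two views.

Run:
```python
from h import *
tcp=np.array([.4853,.2372]); a=np.deg2rad(-12.62); Rx=np.array([np.cos(a),np.sin(a)]); Ry=np.array([-np.sin(a),np.cos(a)])
pc=lambda q:np.percentile(q,[2,50,98]).round(1)
for n in ('wrist5','scene5','side5'):
    c=dict(np.load(n+'.npz')); W=world(c); hsv=cv2.cvtColor(c['image'],cv2.COLOR_RGB2HSV).astype(int); H,S,V=np.moveaxis(hsv,-1,0)
    X=(W[...,:2]-tcp)@Rx*1000; Y=(W[...,:2]-tcp)@Ry*1000; Z=W[...,2]*1000
    o=((H<16)&(S>130)&(V>60))&(abs(X-52)<25)&(abs(Y)<35)&(Z>35)&(Z<85)
    for s in (1,-1):
        q=o&(Y*s>5)
        if q.sum()>5: print(n,'tab',s,q.sum(),'X',pc(X[q]),'Y',pc(Y[q]),'Z',pc(Z[q]))
    b=(H>95)&(H<122)&(S>130)&(abs(Z-28)<3)&(abs(X)<60)&(abs(Y)<45)&(X<10)
    if b.sum()>20: print(n,'blue X',pc(X[b])[0],'Y',pc(Y[b]))
```

```text
wrist5 tab 1 118 X [39.3 40.2 51.9] Y [19.3 20.6 22.8] Z [37.4 55.  70.4]
wrist5 tab -1 123 X [39.5 40.2 47.9] Y [-22.3 -20.  -18.6] Z [36.5 55.5 70.8]
wrist5 blue X -23.0 Y [-29.    0.3  29. ]
scene5 tab 1 33 X [43.  63.  66.8] Y [17.8 21.3 23.7] Z [35.7 59.5 76. ]
scene5 tab -1 41 X [43.3 58.9 67.3] Y [-23.8 -20.7 -19.7] Z [36.8 56.9 74.4]
scene5 blue X -21.4 Y [-31.   13.9  29.7]
side5 tab 1 30 X [42.8 53.5 65.1] Y [14.6 19.8 24. ] Z [67.5 71.3 76.1]
side5 tab -1 126 X [42.8 52.3 62.4] Y [-27.4 -24.  -19.2] Z [35.5 57.6 74.5]
side5 blue X -20.4 Y [-33.5 -22.5  22.8]
```

Tabs symmetric about Y≈+0.2 mm, front faces at X≈39.8, tops at about 72 mm: the grip point is 52 mm along cassette +x.

```bash
python3 -m pendant '[{"dp":[-0.15,0,0],"rotation":[0,0,0],"jaw":0.95},{"dp":[-0.345,0.001,0],"rotation":[0,0,0],"jaw":0.95},{"dp":[-0.345,0.001,0],"rotation":[0,0,0],"jaw":0.95},{"dp":[-0.345,0.001,0.2],"rotation":[0,0,0],"jaw":0.95},{"dp":[-0.345,0.001,0.4],"rotation":[0,0,0],"jaw":0.95},{"dp":[-0.345,0.001,0.52],"rotation":[0,0,0],"jaw":0.95},{"dp":[-0.345,0.001,0.56],"rotation":[0,0,0],"jaw":0.95},{"dp":[-0.345,0.001,0.56],"rotation":[0,0,0],"jaw":0.95}]'
python3 -c "
from h import *
go([.4853+.0508,.2372-.0112,.0405],77.35)"
```

```text
time: 9.9
ee_pos: [0.5352, 0.226, 0.0397]
eef_rot: [0.11, 0.994, 0.0, 0.0]
ft_force: [-0.7, 0.6, -0.7]
width: 0.0825
grip_force: 0.0
at [0.5352 0.226  0.0397] yaw 77.41 w 0.0825 t 9.9 F [-0.7  0.6 -0.7]
dp [-0.006  0.001 -0.005] rot [0.     0.     0.0002]
```

```bash
python3 -m pendant '[{"dp":[0,0,0],"rotation":[0,0,0],"jaw":0.75},{"dp":[0,0,0],"rotation":[0,0,0],"jaw":0.6},{"dp":[0,0,0],"rotation":[0,0,0],"jaw":0.52},{"dp":[0,0,0],"rotation":[0,0,0],"jaw":0.46},{"dp":[0,0,0],"rotation":[0,0,0],"jaw":0.4},{"dp":[0,0,0],"rotation":[0,0,0],"jaw":0.3},{"dp":[0,0,0],"rotation":[0,0,0],"jaw":0.2},{"dp":[0,0,0],"rotation":[0,0,0],"jaw":0.2}]' 35
python3 -m pendant '[{"dp":[0,0,0],"rotation":[0,0,0],"jaw":0.2},{"dp":[0,0,0],"rotation":[0,0,0],"jaw":0.2},{"dp":[0,0,0],"rotation":[0,0,0],"jaw":0.2}]'
```

```text
time: 10.9
ee_pos: [0.5353, 0.2258, 0.04]
eef_rot: [0.11, 0.994, 0.0, 0.0]
ft_force: [-2.2, -0.8, 7.0]
width: 0.0278
grip_force: 35.0
time: 11.28
ee_pos: [0.5353, 0.2259, 0.04]
eef_rot: [0.11, 0.994, 0.0, 0.0]
ft_force: [-1.8, -1.9, 6.9]
width: 0.0282
grip_force: 35.0
```

Width 28 mm (the sensor read 18.9 mm on the 20 mm stem) at 35 N: both catches are fully in. I'll lift a little first and check the force.

```bash
python3 -m pendant '[{"dp":[0,0,-0.01],"rotation":[0,0,0],"jaw":0.2},{"dp":[0,0,-0.025],"rotation":[0,0,0],"jaw":0.2},{"dp":[0,0,-0.05],"rotation":[0,0,0],"jaw":0.2},{"dp":[0,0,-0.08],"rotation":[0,0,0],"jaw":0.2},{"dp":[0,0,-0.1],"rotation":[0,0,0],"jaw":0.2},{"dp":[0,0,-0.1],"rotation":[0,0,0],"jaw":0.2}]'
```

```text
time: 12.02
ee_pos: [0.5354, 0.2259, 0.0548]
eef_rot: [0.11, 0.994, 0.0, 0.0]
ft_force: [-0.2, 0.7, -4.4]
width: 0.0279
grip_force: 35.0
```

Weight only (~4 N), so it's free. Lifting to 10 cm.

```bash
python3 -m pendant '[{"dp":[0,0,-0.04],"rotation":[0,0,0],"jaw":0.2},{"dp":[0,0,-0.12],"rotation":[0,0,0],"jaw":0.2},{"dp":[0,0,-0.22],"rotation":[0,0,0],"jaw":0.2},{"dp":[0,0,-0.34],"rotation":[0,0,0],"jaw":0.2},{"dp":[0,0,-0.45],"rotation":[0,0,0],"jaw":0.2},{"dp":[0,0,-0.53],"rotation":[0,0,0],"jaw":0.2},{"dp":[0,0,-0.567],"rotation":[0,0,0],"jaw":0.2},{"dp":[0,0,-0.567],"rotation":[0,0,0],"jaw":0.2}]'
python3 -m pendant '[{"dp":[0,0,0],"rotation":[0,0,0],"jaw":0.2},{"dp":[0,0,0],"rotation":[0,0,0],"jaw":0.2},{"dp":[0,0,0],"rotation":[0,0,0],"jaw":0.2},{"dp":[0,0,0],"rotation":[0,0,0],"jaw":0.2}]'
python3 - <<'E'
from h import *
w=snap('wrist','wrist6')['image'];c=snap('side','side6');s=c['image'];q=snap('scene','scene6')['image']
o=np.zeros((590,720,3),np.uint8); o[:250]=cv2.resize(w[90:310],(720,250)); o[250:590,:400]=cv2.resize(s[70:206,220:380],(400,340)); o[250:590,400:]=cv2.resize(q[140:276,350:478],(320,340))
cv2.imwrite('pics/c6.png',o[:,:,::-1])
for n,d in (('side6',c),('scene6',dict(np.load('scene6.npz')))):
    W=world(d); H,S,V=np.moveaxis(cv2.cvtColor(d['image'],cv2.COLOR_RGB2HSV).astype(int),-1,0)
    b=(H>95)&(H<122)&(S>130)&(abs(W[...,2]-.128)<.012)&(np.hypot(W[...,0]-.538,W[...,1]-.224)<.09); P=W[b]
    A=np.column_stack([P[:,:2]-P[:,:2].mean(0),np.ones(len(P))]); k=np.linalg.lstsq(A,P[:,2],rcond=None)[0]; 
    res=abs(A@k-P[:,2]); g=res<.003; k=np.linalg.lstsq(A[g],P[g,2],rcond=None)[0]; print(n,len(P),'z',k[2].round(4),'tilt deg',np.rad2deg(k[:2]).round(2))
E
```

```text
time: 13.02
ee_pos: [0.5352, 0.2258, 0.1396]
eef_rot: [0.11, 0.994, 0.0, 0.0]
ft_force: [0.1, 1.1, -3.7]
width: 0.0277
grip_force: 35.0
time: 13.52
ee_pos: [0.5352, 0.2258, 0.1393]
eef_rot: [0.11, 0.994, -0.0, -0.0]
ft_force: [-0.6, 0.5, -3.3]
width: 0.028
grip_force: 35.0
side6 725 z 0.1265 tilt deg [0.99 4.02]
scene6 580 z 0.1271 tilt deg [-0.42  0.28]
```

View pics/c6.png

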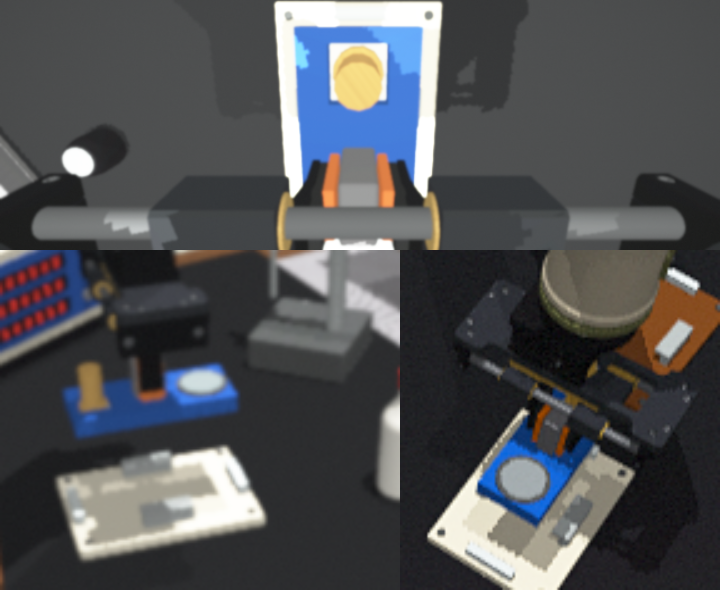

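The cassette hangs level (scene plane fit under 0.5°; the side fit is skewed by the visible side face) with its top at about 0.127 m, 10 cm above its docked height. The fitting is upright in its pocket and the dock is empty below. Handing in.

```bash
python3 -c "
from bench import r
print(r.close_job())"
```

```text
the job is handed in; nothing more can be done
None
```

The job is handed in: the fitting stands upright in the cassette's pocket, and the unlatched cassette is held still and level by its pinched catches about 10 cm above the dock, at about 14 s of the 48 s allowed.

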